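# Clear the ring dish and hold the sprung drawer open at the mark

## Task

The ring dish is standing in the low tray, in the way of the drawer behind it: lift it out and set it down gently, upright, in the middle of the cork coaster on the shelf's top, and let go of it. Then take that same drawer by its steel post, pull it out against its spring until its front face is level with the steel mark strip on the rail, and finish while still holding it there by the post. Leave the other drawer shut, and leave the shoe horn, the atomiser and the cufflink box where they are.

Things in the scene. Friction and masses are not known exactly. Their poses are not given: they have to be found in the camera images.
- cubby: Low white laminate shelf, fixed, 200 (x) x 420 (y) x 90 mm high. Origin: centre of its underside, on the table. Own x points away from the drawers (they open to its -x), y left. Front at x = -100 mm; drawers centred at y = +100 (left) and -100. A rail 16 mm wide, 10 high runs 140 mm out of the front along y = 0. Flat mirror, 64 mm across, 5 thick, fixed on top at x = 62, y = 0
- mark: The mark: dark steel cross strip, 6 mm (x) by 44 mm (y) by 3 mm, fixed on top of the rail in front of the shelf, 65 to 95 mm from the shelf's front. Origin: centre of its underside, 10 mm above the table; its axes parallel those of the shelf
- coaster: Round cork coaster, 96 mm diameter, 3 mm thick, fixed on the shelf's top near its front. Origin: centre of its underside, 90 mm above the table
- tray: Low wooden tray, fixed, 110 x 120 mm, 9 mm high, floor 4 mm thick, on the table in front of one drawer (the left or the right); the dish stands in it. The drawer passes over the tray (its bottom is 16 mm above the table). Origin: centre of its underside
- dish: Jade-green ceramic ring dish, loose, about 0.15 kg: shallow round dish 80 mm across and 14 mm high on a 52 mm flat foot, with an upright round finger post in the middle, 14 mm diameter, rising to 60 mm above the dish's underside. Origin: centre of its underside
- dish_grip (a point): Point on the ring dish's finger post axis, 45 mm above the dish's underside (a good height to grip); z is up when the dish stands upright
- left_grip (a point): Left (shelf's own +y) clear acrylic drawer's pull: upright round steel post, 14 mm diameter, 52 mm tall (32 to 84 mm above the table), its axis 42 mm out from the drawer's front face, joined to the face by a level stem 10 mm wide at 33 to 41 mm above the table. This point: on the post's axis, 66 mm above the table, a good height to grip
- left_front (a point): Centre of the outer front face of the left drawer, 44 mm above the table; its x axis is the shelf's
- left_drawer (a joint): How far the left drawer is pulled out along the shelf's own -x, in m: 0 shut, 0.13 stop. A spring draws it shut: 2.7 N when shut plus 45 N per m of pull (about 6 to 7 N at the mark); it closes by itself when let go
- right_grip (a point): As left_grip, for the right drawer (shelf's own -y)
- right_front (a point): As left_front, for the right drawer
- right_drawer (a joint): As left_drawer, for the right drawer
- shoe_horn: Bystander: matte grey plastic shoe horn, loose, 145 mm long, 30 mm wide, 10 mm high, lying in front of the other drawer, roughly along the shelf's x. Origin: near its middle, on the underside
- atomiser: Bystander: glass perfume atomiser with press pump cap, loose, 36 x 36 mm, 76 mm tall, at one end of the shelf's top. Origin: centre of its underside
- cufflink_box: Bystander: wooden cufflink box with a latch, loose, 77 x 62 mm, 43 mm high, at the other end of the shelf's top. Origin: centre of its underside
Not all that is in view belongs to the job. What is shaped like the dish but pink is not meant.

How it is judged (in metres and radians):
On the way, in this order (a step that is already met when the one before it is completed fails the run):
1. the dish stands upright on the coaster, let go, with both drawers still shut (horizontal distance between dish_grip and coaster below 0.024 m and z of dish_grip in the frame of cubby between 0.132 and 0.143 m and angle between dish_grip's own z axis and vertical below 0.1 rad and contact force between the fingers and dish below 0.1 N and value of joint each of left_drawer, right_drawer below 0.015 m and linear speed of dish below 0.03 m/s), for 0.2 s.
2. the drawer in front of which the tray lies is held by its post with its front level with the mark (((y of tray in the frame of cubby above 0 m and x of left_front in the frame of mark between -0.006 and 0.006 m and velocity of joint left_drawer between -0.02 and 0.02 m/s and value of joint right_drawer below 0.008 m and contact force between the fingers and left_drawer above 1 N and distance between the grasp point and left_grip below 0.035 m) or (y of tray in the frame of cubby below 0 m and x of right_front in the frame of mark between -0.006 and 0.006 m and velocity of joint right_drawer between -0.02 and 0.02 m/s and value of joint left_drawer below 0.008 m and contact force between the fingers and right_drawer above 1 N and distance between the grasp point and right_grip below 0.035 m))), for 0.3 s.
At the end, for the whole second after the job is handed in: Dish upright (0.1 rad), at rest on the coaster, centres within 24 mm, not touched by the fingers; the drawer behind the tray still, held by the fingers on its post (over 1 N), front face within 6 mm of the mark strip's middle along the shelf's x; other drawer shut (under 8 mm) (horizontal distance between dish_grip and coaster below 0.024 m and z of dish_grip in the frame of cubby between 0.132 and 0.143 m and angle between dish_grip's own z axis and vertical below 0.1 rad and contact force between the fingers and dish below 0.1 N and ((y of tray in the frame of cubby above 0 m and x of left_front in the frame of mark between -0.006 and 0.006 m and velocity of joint left_drawer between -0.02 and 0.02 m/s and value of joint right_drawer below 0.008 m and contact force between the fingers and left_drawer above 1 N and distance between the grasp point and left_grip below 0.035 m) or (y of tray in the frame of cubby below 0 m and x of right_front in the frame of mark between -0.006 and 0.006 m and velocity of joint right_drawer between -0.02 and 0.02 m/s and value of joint left_drawer below 0.008 m and contact force between the fingers and right_drawer above 1 N and distance between the grasp point and right_grip below 0.035 m)) and linear speed of dish below 0.03 m/s); the arm keeps its last pose, push and grip.
It fails at once if the other drawer is pulled open (over 20 mm) ((y of tray in the frame of cubby above 0 m and value of joint right_drawer above 0.02 m) or (y of tray in the frame of cubby below 0 m and value of joint left_drawer above 0.02 m)).
It fails at once if the ring dish is tipped over 0.5 rad (angle between dish_grip's own z axis and vertical above 0.5 rad).
It fails at once if the ring dish is dropped (falls free of the fingers faster than 0.6 m/s) (contact force between the fingers and dish below 0.05 N and linear speed of dish above 0.6 m/s).
It fails at once if the shoe horn, atomiser or cufflink box is moved over 25 mm (distance of any of shoe_horn, atomiser, cufflink_box from where it was at the start of the episode above 0.025 m).
It also fails if it takes over 51 s, if anything falls off the work surface, if the arm or the gripper's body presses on something with over 40 N, if the wrist force passes 120 N, or if a joint passes its speed limit or range.

## Robot

A 6-joint arm with a two-finger parallel gripper is mounted at the origin on the work surface. World frame = base frame: x ahead of the robot, y to its left, z up, the work surface at z = 0. Lengths are in m, angles in degrees, forces in N, time in s.
With the tool pointing down it reaches from about 0.375 to 0.9 m from the base axis. Payload 3.1 kg.
Tool frame: the origin (TCP) lies at the very end of the fingers, on their centre line; the grasp point (between the pads) lies bot.grip_point_offset behind it (bot.grip_point_offset is the distance from the TCP to the grasp point, in m); z points along the fingers, y is the line along which they close (so a half turn about z gives the same grasp; the last joint's range is limited). The gripper opens to 87 mm and grips with 3 to 60 N. Pads are 19 mm wide; open, the fingers measure 117 mm over their backs; the gripper's body (75 mm by 190 mm) begins 51 mm behind the grasp point.
Start: joints at [-84.941, 30.224, 82.088, -0, 67.689, -10.227], TCP at [0.165, -0.603, 0.223] pointing down, gripper open.
Joint ranges: [-176.69, 176.69], [-43.24, 126.21], [12.49, 139.97], [-82, 262], [0, 151.66], [-163.58, 163.58]. Speed limits (degrees/s): [159.86, 159.86, 180, 180, 180, 180].

## Interface

Orientations are given as a 3x3 rotation matrix whose columns are the frame's x, y, z axes.
In Python, from rig import bot, viewer, ticket gives the robot as it stands.
- The arm moves only by the tool servo_tool, never from a script. Its argument "targets" is a list of rows, each an object with "offset": the shift along the tool's x, y, z in m, a list of three; "dr": the turn, a rotation vector about the tool's x, y, z in degrees, a list of three. In form: [{"offset": [x, y, z], "dr": [ax, ay, az]}, ...]. A call has 1 to 20 rows; each row is the pose to reach, as a shift and turn from the pose commanded when the call began, along the tool's axes at that moment; what a row does not reach only later rows make up. A row lasts 1/12 s, in which the tool goes at most 41.7 mm and 7.16 degrees, less where a joint would pass 70% of its speed; a pose out of reach is approached as far as the arm can. A call with a gripper value outside its range is refused whole. "gripper" is the gripper command: -1 is fully open, 1 is shut, values between are in proportion, set as the call begins (left out, the last holds). The fingers move at their own pace and stop on an object; the grip force is fixed at half the most. Time passes only in rows, so rows that repeat a pose let the fingers close. It gives the time, the measured TCP pose, the force, the opening and the grip force at its end, in the units of the state.
- bot.read_state(): the state, without advancing time (a new reading comes with each control period).
- viewer.capture(name): name is "scene" or "top" or "wrist"; returns a dict with "color" (420x560x3 uint8, red, green, blue), "camera_matrix" (3x3 intrinsics, pixels), "R" (3x3) and "t" (3): a world point X has camera coordinates R X + t. Camera axes: x right, y down, z forward; pixel columns grow to the right and rows downward; lengths in m; the calibration is good to about 2 mm. A picture is of the moment at which its call begins. There is no depth.
- ticket.hand_in(): hands the job in; it is judged then, once.
The state is a dict: "time_s": time; "joint_positions": joint angles; "qvel": joint speeds; "tau": joint torques, N m; "position": TCP position; "tcp_rot": TCP orientation; "force": force on the tool from outside, world axes, zero at the start; "moment": the same for the moment, N m; "opening": opening from 0.0 (shut) to 1.0 (fully open); "grasp_force": force on a finger pad.
Only numpy, scipy, OpenCV 4.12 (cv2) and the standard library are available. Lean on these libraries where they do the work, as an engineer would, in place of code of your own. Each camera call takes 0.05 s, during which the arm holds its last target. There are 200 camera calls.

## Working session

There is one attempt and no reset: what is moved stays moved. The work goes in short steps, Python scripts to look and compute and a tool call to move; the robot and the scene stay as the last step left them, time stands still between calls to the robot, and variables do not carry over. Pictures are saved under pics/ and viewed, at most 10 in all, crops included, and the job is handed in when it is done.

Besides the shell and the picture viewer there is one more tool, called as name([rows], argument=value, ...), one row to a line, values as JSON. servo_tool: Moves the arm, as the interface text tells. Its arguments: {"type":"object","properties":{"targets":{"type":"array"},"gripper":{"type":"number"}},"required":["targets"]}

```bash
mkdir -p pics; ls
python3 - <<'E'
from rig import bot, viewer, ticket
import cv2,numpy as np
for n in("scene","top"):
    c=viewer.capture(n); cv2.imwrite(f"pics/{n}0.png",c["color"][...,::-1]); 
    print(n,c["camera_matrix"].round(1).tolist(),(-c["R"].T@c["t"]).round(3),c["R"].round(3).tolist())
s=bot.read_state(); print(bot.grip_point_offset,s["time_s"],s["tcp_rot"],s["opening"])
E
```

```text
pics
scene [[513.8, 0.0, 278.0], [0.0, 513.8, 210.3], [0.0, 0.0, 1.0]] [1.03  0.161 0.903] [[-0.391, 0.921, -0.007], [0.778, 0.326, -0.537], [-0.492, -0.215, -0.844]]
top [[475.5, 0.0, 285.4], [0.0, 475.5, 208.6], [0.0, 0.0, 1.0]] [ 0.424 -0.026  0.944] [[0.014, -1.0, -0.008], [-0.991, -0.013, -0.136], [0.136, 0.01, -0.991]]
0.0187 0.1 [[ 9.64607658e-01  2.63689285e-01 -1.67736731e-04]
 [ 2.63689093e-01 -9.64605698e-01  1.97726321e-03]
 [ 3.59583315e-04 -1.95151358e-03 -9.99998031e-01]] 0.9993694035327781
```

View pics/scene0.png

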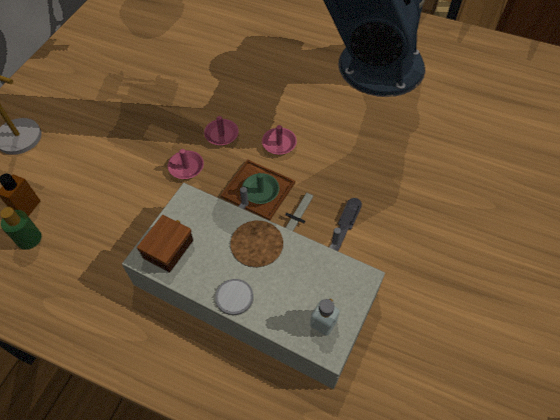

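View pics/top0.png

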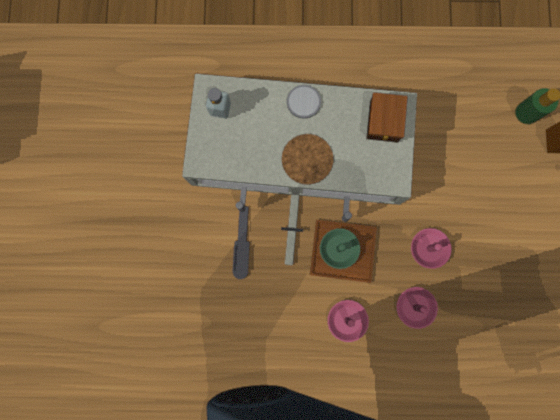

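The top view shows the shelf with its drawers facing the robot. The tray, at about (345,250), is in front of the right drawer, whose post top is near (347,215). The dish is at (340,248), the coaster at (307,159) and the mark at (292,229). I'll enlarge these to measure them.

```bash
cat > h.py <<'E'
import numpy as np,cv2
from rig import bot,viewer,ticket
def ray(c,u,v,z):
    K,R,t=c["camera_matrix"],c["R"],c["t"]; o=-R.T@t
    d=R.T@np.linalg.solve(K,[u,v,1.]); return o+d*(z-o[2])/d[2]
def proj(c,X):
    p=c["camera_matrix"]@(c["R"]@np.asarray(X,float)+c["t"]); return p[:2]/p[2]
E
python3 - <<'E'
from h import *
c=viewer.capture("top"); im=c["color"][...,::-1]
cr=cv2.resize(im[60:290,180:420],None,fx=2.5*1.3,fy=2.5,interpolation=cv2.INTER_CUBIC)
cr=cv2.resize(im[60:290,180:420],(624,598),interpolation=cv2.INTER_CUBIC); cv2.imwrite("pics/topc.png",cr)
# 2.6x, coarse
for n,u,v,z in [("coaster",307,159,.093),("dishrim",340.5,248.5,.014),("dishpost",342,247,.064),("postR",347,215,.084),("postL",240,205,.084),("mark",292,229,.013),
 ("shelfFL",184,180,.09),("shelfFR",411,197,.09),("shelfBR",416,94,.09),("shelfBL",195,74,.09),("mirror",304,101,.095),("tray",345,250,.009)]:
    print(n,ray(c,u,v,z).round(4))
E
```

```text
coaster [ 0.6335 -0.0558  0.093 ]
dishrim [ 0.4749 -0.1252  0.014 ]
dishpost [ 0.475  -0.1226  0.064 ]
postR [ 0.5322 -0.1297  0.084 ]
postL [0.5481 0.0657 0.084 ]
mark [ 0.512  -0.0302  0.013 ]
shelfFL [0.5922 0.1689 0.09  ]
shelfFR [ 0.5658 -0.2451  0.09  ]
shelfBR [ 0.7612 -0.2588  0.09  ]
shelfBL [0.7961 0.1569 0.09  ]
mirror [ 0.7434 -0.0493  0.095 ]
tray [ 0.4724 -0.1346  0.009 ]
```

View pics/topc.png

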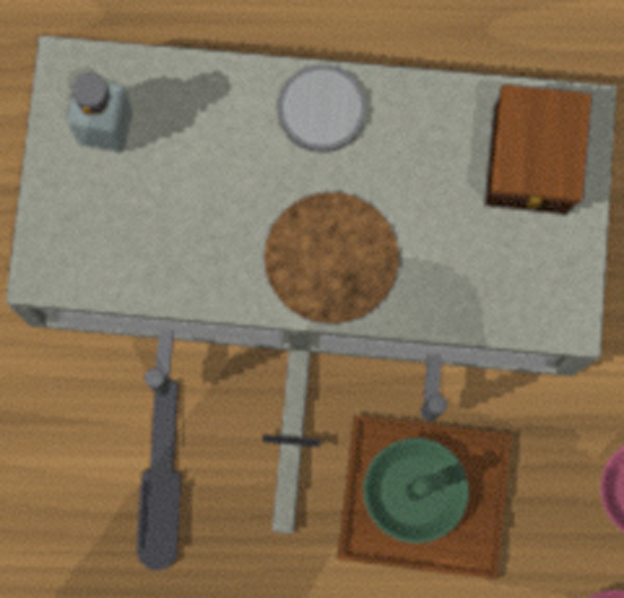

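The crop (2.6x) gives shelf corners at (41,37), (616,87), (601,357) and (9,303). The coaster is at (332,257), the dish at (416,490), the right post at (434,401) and the mark at (291,440). Next I'll fit the shelf pose.

Run:
```python
from h import *
from scipy.optimize import least_squares
c=viewer.capture("top")
P=lambda u,v,z: ray(c,u/2.6+180-.3,v/2.6+60-.3,z)
im=[(41,37,.09),(616,87,.09),(601,357,.09),(9,303,.09),(322,108,.095)]
W=np.array([P(*a)[:2] for a in im]); L=np.array([[.1,.21],[.1,-.21],[-.1,-.21],[-.1,.21],[.062,0]])
rot=lambda a:np.array([[np.cos(a),-np.sin(a)],[np.sin(a),np.cos(a)]])
f=lambda p:((L@rot(p[2]).T+p[:2])-W).ravel()
r=least_squares(f,[.68,-.05,0]); p=r.x; print("pose",p[:2].round(4),np.degrees(p[2]),(r.fun*1e3).round(1))
A=rot(p[2])
for n,u,v,z in [("coaster",332,257,.093),("rim",416,490,.018),("dpost",418,489,.064),("postR",434,401,.084),("postL",157,378,.084),("mark",291,440,.013)]:
    w=P(u,v,z); print(n,w[:2].round(4),"local",(A.T@(w[:2]-p[:2])).round(4))
for n,l in [("postR",[-.142,-.1]),("postL",[-.142,.1])]: print(n,A@l+p[:2])
```

```text
pose [ 0.681  -0.0443] -4.535674469433354 [ 1.   1.1  1.3 -1.6 -1.1 -0.9 -1.2  2.2 -0.1 -0.8]
coaster [ 0.6343 -0.0565] local [-0.0456 -0.0158]
rim [ 0.4754 -0.1232] local [-0.1988 -0.0949]
dpost [ 0.4736 -0.1198] local [-0.2008 -0.0917]
postR [ 0.5341 -0.129 ] local [-0.1398 -0.096 ]
postL [0.5479 0.0656] local [-0.1414  0.099 ]
mark [ 0.5121 -0.0295] local [-0.1696  0.0014]
postR [ 0.53156341 -0.1327841 ]
postL [0.54737937 0.06658956]
```

servo_tool([
  {"offset":[0.013,-0.011,0.002],"dr":[0,0,0.6]},
  {"offset":[0.034,-0.031,0.007],"dr":[0,0,1.6]},
  {"offset":[0.06,-0.054,0.012],"dr":[0,0,2.8]},
  {"offset":[0.085,-0.077,0.017],"dr":[0,0,4]},
  {"offset":[0.111,-0.1,0.022],"dr":[0,0,5.2]},
  {"offset":[0.136,-0.123,0.027],"dr":[0,0,6.4]},
  {"offset":[0.162,-0.146,0.032],"dr":[0,0,7.6]},
  {"offset":[0.187,-0.168,0.037],"dr":[0,0,8.8]},
  {"offset":[0.213,-0.191,0.042],"dr":[0,0,10]},
  {"offset":[0.238,-0.214,0.046],"dr":[0,0,11.2]},
  {"offset":[0.264,-0.237,0.051],"dr":[0,0,12.4]},
  {"offset":[0.289,-0.26,0.056],"dr":[0,0,13.6]},
  {"offset":[0.315,-0.283,0.061],"dr":[0,0,14.8]},
  {"offset":[0.34,-0.306,0.066],"dr":[0,0,16]},
  {"offset":[0.366,-0.329,0.071],"dr":[0,0,17.2]},
  {"offset":[0.391,-0.352,0.076],"dr":[0,0,18.4]},
  {"offset":[0.413,-0.372,0.08],"dr":[0,0,19.2]},
  {"offset":[0.4255,-0.383,0.083],"dr":[0,0,19.8]},
  {"offset":[0.4255,-0.383,0.083],"dr":[0,0,19.8]},
  {"offset":[0.4255,-0.383,0.083],"dr":[0,0,19.8]},
], gripper=-1)

```text
time_s: 1.87
position: [0.4744, -0.1206, 0.1394]
tcp_rot: [[0.997, -0.076, -0.001], [-0.076, -0.997, -0.0], [-0.001, 0.0, -1.0]]
force: [0.1, -0.0, -0.1]
opening: 1.003
grasp_force: 0.0
```

Run:
```python
from h import *
s=bot.read_state(); print(s["time_s"],s["position"],s["tcp_rot"].round(4) if hasattr(s["tcp_rot"],'round') else s["tcp_rot"],s["joint_positions"])
c=viewer.capture("wrist"); cv2.imwrite("pics/w1.png",c["color"][...,::-1]); np.savez("w1",**{k:c[k] for k in("camera_matrix","R","t")})
print((-c["R"].T@c["t"]).round(3),c["R"].round(3).tolist())
for X in ([.4745,-.1215,.064],[.4745,-.1215,.018],[.5325,-.131,.084]): print(proj(c,X))
```

```text
1.8667 [ 0.4743574  -0.12055072  0.13935349] [[ 9.971e-01 -7.590e-02 -6.000e-04]
 [-7.590e-02 -9.971e-01 -1.000e-04]
 [-6.000e-04  1.000e-04 -1.000e+00]] [-2.73537290e+01  2.73423790e+01  1.05962596e+02 -2.89988956e-02
  4.67230880e+01  6.70166956e+01]
[ 0.555 -0.125  0.302] [[-0.075, -0.997, -0.001], [-0.952, 0.072, 0.297], [-0.296, 0.023, -0.955]]
[285.70491026 216.38470005]
[285.1749422  199.63224642]
[294.29601451 139.80999121]
```

View pics/w1.png

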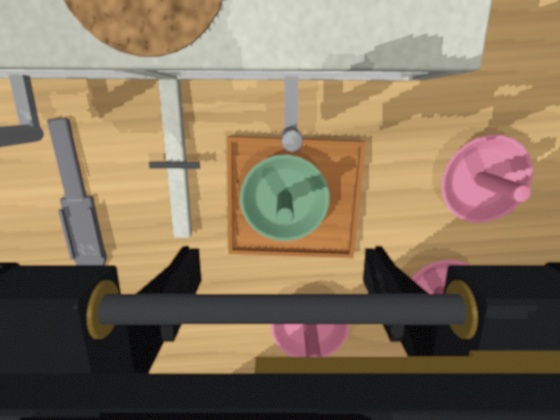

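The wrist view shows the dish post top at (285,215) and the right post top at (292,140), both within 2 px of prediction. I'll descend and grip.

servo_tool([
  {"offset":[0,0,0.01],"dr":[0,0,0]},
  {"offset":[0,0,0.03],"dr":[0,0,0]},
  {"offset":[0,0,0.05],"dr":[0,0,0]},
  {"offset":[0,0,0.07],"dr":[0,0,0]},
  {"offset":[0,0,0.085],"dr":[0,0,0]},
  {"offset":[0,0,0.097],"dr":[0,0,0]},
  {"offset":[0,0,0.105],"dr":[0,0,0]},
  {"offset":[0,0,0.109],"dr":[0,0,0]},
  {"offset":[0,0,0.109],"dr":[0,0,0]},
  {"offset":[0,0,0.109],"dr":[0,0,0]},
])

```text
time_s: 2.75
position: [0.4744, -0.1219, 0.0309]
tcp_rot: [[0.997, -0.08, 0.001], [-0.08, -0.997, -0.0], [0.001, 0.0, -1.0]]
force: [0.7, 0.5, -1.1]
opening: 1.003
grasp_force: 0.0
```

servo_tool([
  {"offset":[0,0,0],"dr":[0,0,0]},
  {"offset":[0,0,0],"dr":[0,0,0]},
  {"offset":[0,0,0],"dr":[0,0,0]},
  {"offset":[0,0,0],"dr":[0,0,0]},
  {"offset":[0,0,0],"dr":[0,0,0]},
  {"offset":[0,0,0],"dr":[0,0,0]},
  {"offset":[0,0,0],"dr":[0,0,0]},
  {"offset":[0,0,0],"dr":[0,0,0]},
  {"offset":[0,0,0],"dr":[0,0,0]},
  {"offset":[0,0,0],"dr":[0,0,0]},
  {"offset":[0,0,0],"dr":[0,0,0]},
  {"offset":[0,0,0],"dr":[0,0,0]},
], gripper=1)

```text
time_s: 3.75
position: [0.4743, -0.1213, 0.0305]
tcp_rot: [[0.997, -0.079, 0.0], [-0.079, -0.997, -0.0], [0.0, 0.0, -1.0]]
force: [-0.2, -0.5, 0.3]
opening: 0.174
grasp_force: 0.3
```

servo_tool([
  {"offset":[0,0,0],"dr":[0,0,0]},
  {"offset":[0,0,0],"dr":[0,0,0]},
  {"offset":[0,0,0],"dr":[0,0,0]},
  {"offset":[0,0,0],"dr":[0,0,0]},
  {"offset":[0,0,-0.003],"dr":[0,0,0]},
  {"offset":[0,0,-0.01],"dr":[0,0,0]},
  {"offset":[0,0,-0.022],"dr":[0,0,0]},
  {"offset":[0,0,-0.036],"dr":[0,0,0]},
  {"offset":[0,0,-0.05],"dr":[0,0,0]},
  {"offset":[0,0,-0.064],"dr":[0,0,0]},
  {"offset":[0,0,-0.078],"dr":[0,0,0]},
  {"offset":[0,0,-0.092],"dr":[0,0,0]},
  {"offset":[0,0,-0.104],"dr":[0,0,0]},
  {"offset":[0,0,-0.114],"dr":[0,0,0]},
  {"offset":[0,0,-0.12],"dr":[0,0,0]},
  {"offset":[0,0,-0.12],"dr":[0,0,0]},
  {"offset":[0,0,-0.12],"dr":[0,0,0]},
])

```text
time_s: 5.17
position: [0.4741, -0.1211, 0.1508]
tcp_rot: [[0.997, -0.079, 0.0], [-0.079, -0.997, -0.0], [0.0, 0.0, -1.0]]
force: [-0.1, 0.0, -1.8]
opening: 0.147
grasp_force: 30.0
```

Run:
```python
from h import *
s=bot.read_state(); print(s["position"],s["opening"],s["grasp_force"],s["force"])
c=viewer.capture("top"); print(ray(c,332/2.6+179.7,257/2.6+59.7,.093))
d=viewer.capture("scene"); print("scene coaster",ray(d,257,243.5,.093))
cv2.imwrite("pics/s2.png",d["color"][100:330,80:400,::-1].repeat(2,0).repeat(2,1))
w=np.load("w1.npz"); 
p=np.array(s["position"]); R=np.array(s["tcp_rot"])
print("tool delta",R.T@(np.array([.634,-.0565,p[2]])-p))
```

```text
[ 0.47412642 -0.12107742  0.15079166] 0.14726583468084697 30.00001993495971 [-1.48743070e-01  1.23485727e-03 -1.76342613e+00]
[ 0.63433424 -0.05649692  0.093     ]
scene coaster [ 0.63759434 -0.05276679  0.093     ]
tool delta [ 1.54303542e-01 -7.69429614e-02  4.23617750e-05]
```

View pics/s2.png

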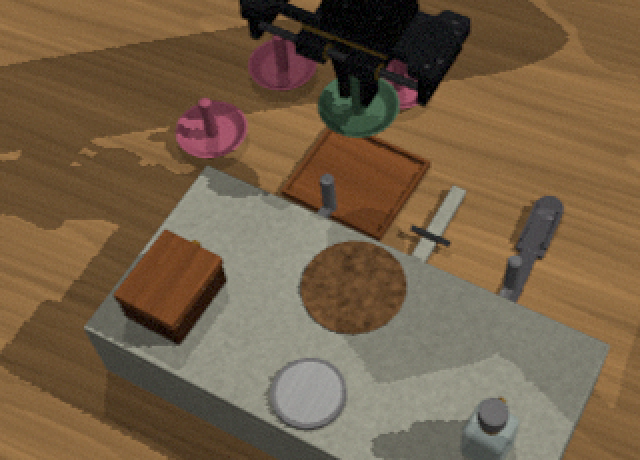

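The dish is held level, the tray is clear, and the coaster is at crop (353,287). Moving over the coaster.

servo_tool([
  {"offset":[0.003,-0.0015,0],"dr":[0,0,0]},
  {"offset":[0.011,-0.0055,0],"dr":[0,0,0]},
  {"offset":[0.023,-0.0115,0],"dr":[0,0,0]},
  {"offset":[0.037,-0.0185,0],"dr":[0,0,0]},
  {"offset":[0.052,-0.026,0],"dr":[0,0,0]},
  {"offset":[0.067,-0.0335,0],"dr":[0,0,0]},
  {"offset":[0.082,-0.041,0],"dr":[0,0,0]},
  {"offset":[0.097,-0.0485,0],"dr":[0,0,0]},
  {"offset":[0.112,-0.056,0],"dr":[0,0,0]},
  {"offset":[0.126,-0.063,0],"dr":[0,0,0]},
  {"offset":[0.138,-0.069,0],"dr":[0,0,0]},
  {"offset":[0.148,-0.074,0],"dr":[0,0,0]},
  {"offset":[0.154,-0.077,0],"dr":[0,0,0]},
  {"offset":[0.156,-0.078,0.002],"dr":[0,0,0]},
  {"offset":[0.156,-0.078,0.007],"dr":[0,0,0]},
  {"offset":[0.156,-0.078,0.013],"dr":[0,0,0]},
  {"offset":[0.156,-0.078,0.019],"dr":[0,0,0]},
  {"offset":[0.156,-0.078,0.024],"dr":[0,0,0]},
  {"offset":[0.156,-0.078,0.026],"dr":[0,0,0]},
  {"offset":[0.156,-0.078,0.026],"dr":[0,0,0]},
])

```text
time_s: 6.93
position: [0.635, -0.0558, 0.1236]
tcp_rot: [[0.997, -0.079, -0.002], [-0.079, -0.997, 0.001], [-0.002, -0.0, -1.0]]
force: [0.0, -0.2, -1.9]
opening: 0.146
grasp_force: 30.0
```

Run:
```python
from h import *
s=bot.read_state(); print(s["position"],s["opening"],s["grasp_force"],s["force"])
d=viewer.capture("scene")
cv2.imwrite("pics/s3.png",cv2.resize(d["color"][150:330,130:400,::-1],None,fx=2.8,fy=2.8,interpolation=cv2.INTER_CUBIC))
```

```text
[ 0.63502322 -0.05583248  0.12355523] 0.14595593656850364 30.00010126736015 [ 0.02948341 -0.16822085 -1.90308405]
```

View pics/s3.png

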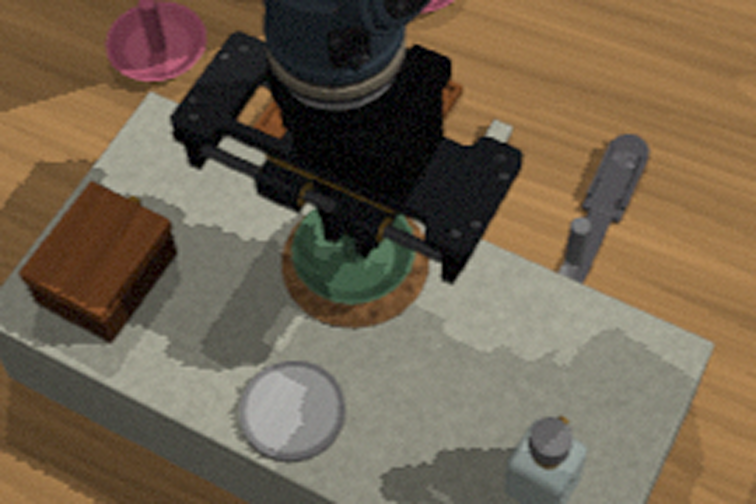

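The dish rim (centre 353,255) sits over the coaster (355,262), as expected for a few mm of height. I'll lower the last 4 mm slowly.

servo_tool([
  {"offset":[0,0,0.001],"dr":[0,0,0]},
  {"offset":[0,0,0.002],"dr":[0,0,0]},
  {"offset":[0,0,0.003],"dr":[0,0,0]},
  {"offset":[0,0,0.0035],"dr":[0,0,0]},
  {"offset":[0,0,0.004],"dr":[0,0,0]},
  {"offset":[0,0,0.004],"dr":[0,0,0]},
  {"offset":[0,0,0.004],"dr":[0,0,0]},
  {"offset":[0,0,0.004],"dr":[0,0,0]},
])

```text
time_s: 7.65
position: [0.636, -0.0557, 0.1206]
tcp_rot: [[0.997, -0.079, 0.0], [-0.079, -0.997, -0.0], [0.0, 0.0, -1.0]]
force: [0.2, -0.5, -2.0]
opening: 0.148
grasp_force: 30.0
```

servo_tool([
  {"offset":[0,0,0.0005],"dr":[0,0,0]},
  {"offset":[0,0,0.001],"dr":[0,0,0]},
  {"offset":[0,0,0.0015],"dr":[0,0,0]},
  {"offset":[0,0,0.0015],"dr":[0,0,0]},
  {"offset":[0,0,0.0015],"dr":[0,0,0]},
  {"offset":[0,0,0.0015],"dr":[0,0,0]},
])

```text
time_s: 8.15
position: [0.636, -0.0558, 0.1195]
tcp_rot: [[0.997, -0.079, 0.0], [-0.079, -0.997, -0.0], [0.0, 0.0, -1.0]]
force: [-1.5, -0.4, 2.0]
opening: 0.148
grasp_force: 30.0
```

Contact: the vertical force went from -2 to +2 N. Opening, then rising.

servo_tool([
  {"offset":[0,0,0],"dr":[0,0,0]},
  {"offset":[0,0,0],"dr":[0,0,0]},
  {"offset":[0,0,0],"dr":[0,0,0]},
  {"offset":[0,0,0],"dr":[0,0,0]},
  {"offset":[0,0,0],"dr":[0,0,0]},
  {"offset":[0,0,0],"dr":[0,0,0]},
  {"offset":[0,0,0],"dr":[0,0,0]},
  {"offset":[0,0,0],"dr":[0,0,0]},
  {"offset":[0,0,0],"dr":[0,0,0]},
  {"offset":[0,0,0],"dr":[0,0,0]},
  {"offset":[0,0,0],"dr":[0,0,0]},
  {"offset":[0,0,0],"dr":[0,0,0]},
], gripper=-1)

```text
time_s: 9.15
position: [0.6359, -0.0557, 0.1191]
tcp_rot: [[0.997, -0.079, 0.0], [-0.079, -0.997, 0.0], [0.0, -0.0, -1.0]]
force: [-0.9, -0.9, -0.3]
opening: 0.958
grasp_force: 0.0
```

servo_tool([
  {"offset":[0,0,-0.005],"dr":[0,0,0]},
  {"offset":[0,0,-0.015],"dr":[0,0,0]},
  {"offset":[0,0,-0.03],"dr":[0,0,0]},
  {"offset":[0,0,-0.045],"dr":[0,0,0]},
  {"offset":[0,0,-0.06],"dr":[0,0,0]},
  {"offset":[0,0,-0.072],"dr":[0,0,0]},
  {"offset":[0,0,-0.078],"dr":[0,0,0]},
  {"offset":[0,0,-0.08],"dr":[0,0,0]},
  {"offset":[0,0,-0.08],"dr":[0,0,0]},
  {"offset":[0,0,-0.08],"dr":[0,0,0]},
])

```text
time_s: 9.98
position: [0.6354, -0.0557, 0.1985]
tcp_rot: [[0.997, -0.079, -0.001], [-0.079, -0.997, 0.0], [-0.001, -0.0, -1.0]]
force: [0.2, 1.0, 0.4]
opening: 0.999
grasp_force: 0.0
```

Run:
```python
from h import *
s=bot.read_state(); print(s["position"],s["opening"],s["grasp_force"],s["force"])
p=np.array(s["position"]); R=np.array(s["tcp_rot"])
print("tool delta to postR",R.T@(np.array([.5325,-.1305,.0475])-p))
d=viewer.capture("scene")
cv2.imwrite("pics/s4.png",cv2.resize(d["color"][150:330,130:400,::-1],None,fx=2.8,fy=2.8,interpolation=cv2.INTER_CUBIC))
```

```text
[ 0.63540102 -0.05565277  0.19848643] 0.9992666456642559 0.0 [0.18541928 1.01490629 0.43508658]
tool delta to postR [-0.09649554  0.08274964  0.15109182]
```

View pics/s4.png

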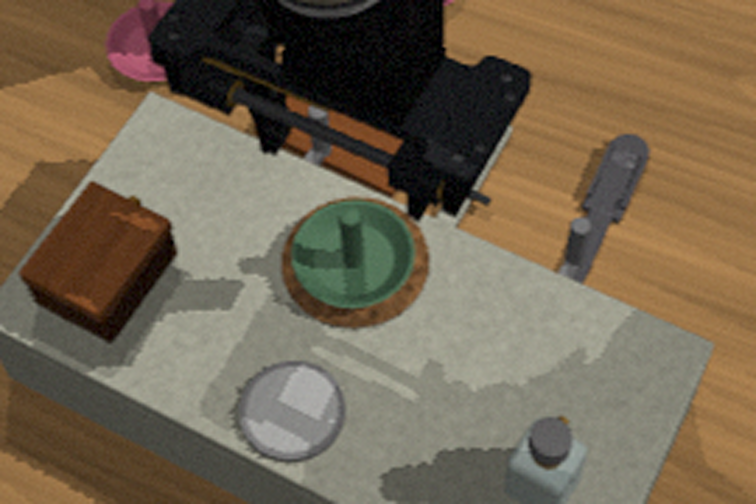

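The dish stands upright and centred at (353,255) on the coaster. Next, over the right drawer's post and down.

servo_tool([
  {"offset":[-0.003,0.0025,0],"dr":[0,0,0]},
  {"offset":[-0.012,0.01,0],"dr":[0,0,0]},
  {"offset":[-0.026,0.022,0],"dr":[0,0,0]},
  {"offset":[-0.042,0.036,0],"dr":[0,0,0]},
  {"offset":[-0.058,0.05,0],"dr":[0,0,0]},
  {"offset":[-0.074,0.063,0],"dr":[0,0,0]},
  {"offset":[-0.087,0.074,0],"dr":[0,0,0]},
  {"offset":[-0.094,0.081,0],"dr":[0,0,0]},
  {"offset":[-0.096,0.083,0.005],"dr":[0,0,0]},
  {"offset":[-0.096,0.083,0.02],"dr":[0,0,0]},
  {"offset":[-0.096,0.083,0.04],"dr":[0,0,0]},
  {"offset":[-0.096,0.083,0.06],"dr":[0,0,0]},
  {"offset":[-0.096,0.083,0.08],"dr":[0,0,0]},
  {"offset":[-0.096,0.083,0.1],"dr":[0,0,0]},
  {"offset":[-0.096,0.083,0.118],"dr":[0,0,0]},
  {"offset":[-0.096,0.083,0.133],"dr":[0,0,0]},
  {"offset":[-0.096,0.083,0.144],"dr":[0,0,0]},
  {"offset":[-0.096,0.083,0.15],"dr":[0,0,0]},
  {"offset":[-0.096,0.083,0.15],"dr":[0,0,0]},
  {"offset":[-0.096,0.083,0.15],"dr":[0,0,0]},
])

```text
time_s: 11.7
position: [0.534, -0.1309, 0.049]
tcp_rot: [[0.997, -0.079, 0.0], [-0.079, -0.997, -0.0], [0.0, -0.0, -1.0]]
force: [0.4, -0.9, 0.1]
opening: 0.998
grasp_force: 0.0
```

servo_tool([
  {"offset":[0,0,0],"dr":[0,0,0]},
  {"offset":[0,0,0],"dr":[0,0,0]},
  {"offset":[0,0,0],"dr":[0,0,0]},
  {"offset":[0,0,0],"dr":[0,0,0]},
  {"offset":[0,0,0],"dr":[0,0,0]},
  {"offset":[0,0,0],"dr":[0,0,0]},
  {"offset":[0,0,0],"dr":[0,0,0]},
  {"offset":[0,0,0],"dr":[0,0,0]},
  {"offset":[0,0,0],"dr":[0,0,0]},
  {"offset":[0,0,0],"dr":[0,0,0]},
  {"offset":[0,0,0],"dr":[0,0,0]},
  {"offset":[0,0,0],"dr":[0,0,0]},
  {"offset":[0,0,0],"dr":[0,0,0]},
  {"offset":[0,0,0],"dr":[0,0,0]},
  {"offset":[0,0,0],"dr":[0,0,0]},
  {"offset":[0,0,0],"dr":[0,0,0]},
], gripper=1)

```text
time_s: 13.03
position: [0.5337, -0.1316, 0.049]
tcp_rot: [[0.997, -0.078, 0.0], [-0.078, -0.997, -0.001], [0.0, 0.001, -1.0]]
force: [-0.6, -4.5, -0.3]
opening: 0.149
grasp_force: 30.0
```

Run:
```python
from h import *
s=bot.read_state(); print(s["position"],s["opening"],s["grasp_force"],s["force"])
c=viewer.capture("wrist"); cv2.imwrite("pics/w5.png",c["color"][...,::-1])
```

```text
[ 0.5336957  -0.13156106  0.04903292] 0.1489695014424082 29.99974834470777 [-0.58263064 -4.47870349 -0.28165095]
```

View pics/w5.png

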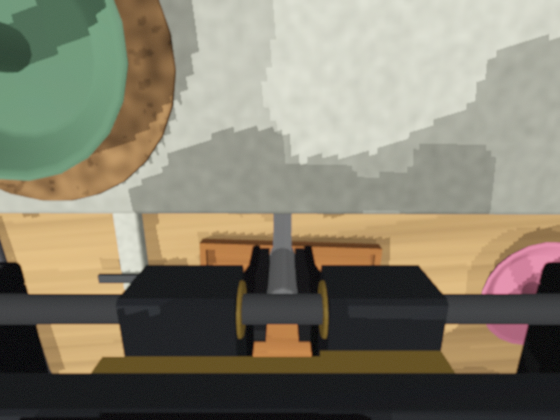

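The fingers are closed on the steel post at (283,270), with 30 N grip and 14 mm opening. Pulling 70 mm.

servo_tool([
  {"offset":[-0.001,0.001,0],"dr":[0,0,0]},
  {"offset":[-0.004,0.001,0],"dr":[0,0,0]},
  {"offset":[-0.008,0.001,0],"dr":[0,0,0]},
  {"offset":[-0.013,0.001,0],"dr":[0,0,0]},
  {"offset":[-0.018,0.001,0],"dr":[0,0,0]},
  {"offset":[-0.024,0.001,0],"dr":[0,0,0]},
  {"offset":[-0.03,0.001,0],"dr":[0,0,0]},
  {"offset":[-0.036,0.001,0],"dr":[0,0,0]},
  {"offset":[-0.042,0.001,0],"dr":[0,0,0]},
  {"offset":[-0.048,0.001,0],"dr":[0,0,0]},
  {"offset":[-0.054,0.001,0],"dr":[0,0,0]},
  {"offset":[-0.059,0.001,0],"dr":[0,0,0]},
  {"offset":[-0.064,0.001,0],"dr":[0,0,0]},
  {"offset":[-0.067,0.001,0],"dr":[0,0,0]},
  {"offset":[-0.069,0.001,0],"dr":[0,0,0]},
  {"offset":[-0.07,0.001,0],"dr":[0,0,0]},
  {"offset":[-0.07,0.001,0],"dr":[0,0,0]},
  {"offset":[-0.07,0.001,0],"dr":[0,0,0]},
  {"offset":[-0.07,0.001,0],"dr":[0,0,0]},
])

```text
time_s: 14.67
position: [0.464, -0.126, 0.0491]
tcp_rot: [[0.997, -0.079, 0.001], [-0.079, -0.997, 0.0], [0.001, -0.001, -1.0]]
force: [5.5, 2.4, -5.6]
opening: 0.151
grasp_force: 30.0
```

Run:
```python
from h import *
s=bot.read_state(); p=np.array(s["position"]); print(p,s["opening"],s["grasp_force"],s["force"])
a=np.radians(-4.5); ax=np.array([np.cos(a),np.sin(a)])
print("pulled",(p[:2]-[.5337,-.1316])@ax)
c=viewer.capture("wrist"); im=c["color"][...,::-1]; cv2.imwrite("pics/w6.png",im)
np.savez("w6",**{k:c[k] for k in("camera_matrix","R","t")})
d=viewer.capture("scene")
cv2.imwrite("pics/s6.png",cv2.resize(d["color"][140:300,170:400,::-1],None,fx=3.4,fy=3.4,interpolation=cv2.INTER_CUBIC))
```

```text
[ 0.46401102 -0.12597436  0.04905218] 0.15103674625594168 29.998784169147257 [ 5.51594637  2.39459998 -5.60086402]
pulled -0.06991553430377831
```

View pics/w6.png

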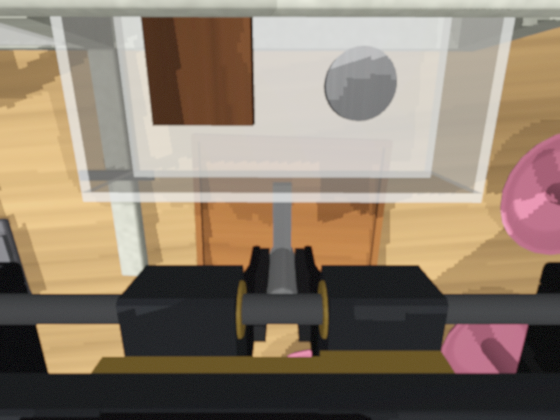

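View pics/s6.png

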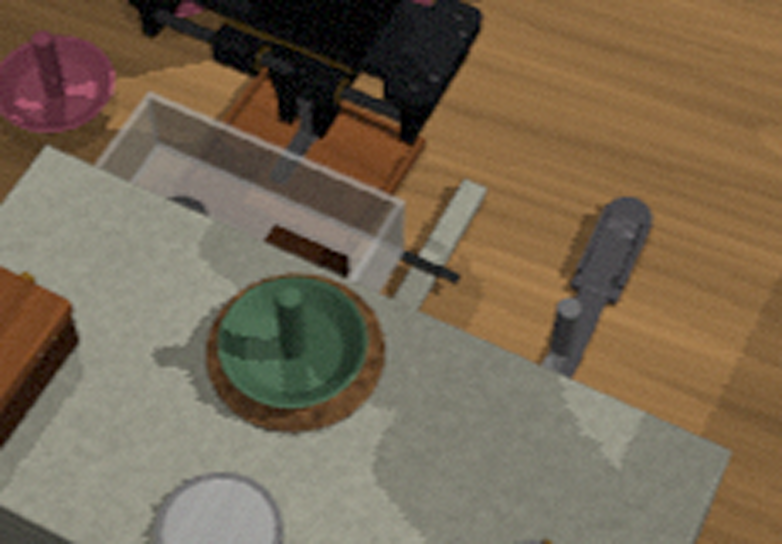

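The drawer is out about 70 mm, with the post still in the fingers. The other drawer is shut and the dish untouched. Now I'll cross-check the mark position numerically across views.

Run:
```python
from h import *
a=np.radians(-4.5); ax=np.array([np.cos(a),np.sin(a)])
w1=dict(np.load("w1.npz")); w6=dict(np.load("w6.npz"))
c=viewer.capture("top"); d=viewer.capture("scene"); L=lambda p:round(float(p[:2]@ax),4)
print("mark w1",L(ray(w1,174.5,164.5,.013)),"top",L(ray(c,291/2.6+179.7,440/2.6+59.7,.013)),"scene",L(ray(d,296.4,218.2,.013)))
print("postR w1",L(ray(w1,292,140,.084)),"top",L(ray(c,434/2.6+179.7,401/2.6+59.7,.084)),"tcp shut",L(np.array([.5337,-.1316])))
print("face w6 now",L(ray(w6,283,200,.072)),"tcp now",L(np.array(bot.read_state()["position"])))
print("shelf front w1",L(ray(w1,290,70,.09)))
# scene drawer front top corners
for u,v in((150,95),(403,203)): print("face scene",L(ray(d,u/3.4+170,v/3.4+140,.072)))
```

```text
mark w1 0.5125 top 0.5128 scene 0.5147
postR w1 0.541 top 0.5426 tcp shut 0.5424
face w6 now 0.5134 tcp now 0.4725
shelf front w1 0.5821
face scene 0.517
face scene 0.517
```

All views agree: the face is about 1.5 mm short of the mark's middle.

servo_tool([
  {"offset":[-0.0008,0,0],"dr":[0,0,0]},
  {"offset":[-0.0015,0,0],"dr":[0,0,0]},
  {"offset":[-0.0015,0,0],"dr":[0,0,0]},
  {"offset":[-0.0015,0,0],"dr":[0,0,0]},
  {"offset":[-0.0015,0,0],"dr":[0,0,0]},
  {"offset":[-0.0015,0,0],"dr":[0,0,0]},
  {"offset":[-0.0015,0,0],"dr":[0,0,0]},
  {"offset":[-0.0015,0,0],"dr":[0,0,0]},
  {"offset":[-0.0015,0,0],"dr":[0,0,0]},
  {"offset":[-0.0015,0,0],"dr":[0,0,0]},
])

```text
time_s: 15.7
position: [0.4627, -0.1259, 0.0491]
tcp_rot: [[0.997, -0.08, 0.001], [-0.08, -0.997, 0.0], [0.001, -0.0, -1.0]]
force: [6.1, 2.4, -5.1]
opening: 0.152
grasp_force: 30.0
```

Run:
```python
from h import *
s=bot.read_state(); print(s["position"],s["opening"],s["grasp_force"],s["force"],s["qvel"])
print(ticket.hand_in())
```

```text
[ 0.46267187 -0.12588884  0.04906657] 0.15212022016351598 29.99878561589867 [ 6.07490739  2.40238752 -5.12452099] [-0.01023722 -0.03217179 -0.00566008  0.00861958  0.04598661  0.00629954]
the job is handed in; nothing more can be done
None
```

I handed the job in at about 16 s, with no verdict returned: the dish stands upright and released near the middle of the coaster, and the right drawer is held by its post with its front about level with the mark (within roughly 1 mm by my measurements).

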